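Unlock the control box with the panel key from the tool stand

ROBOT

A 7-joint arm with a two-finger parallel gripper is mounted at the origin on a cart in front of the work surface, level with it; the furniture and walls round the work are solid. World frame = base frame: x ahead of the robot, y to its left, z up, the work surface at z = 0. Lengths are in m, angles in rad, forces in N, time in s.
With the tool pointing down it reaches from about 0.425 to 0.925 m from the base axis. Payload 6.8 kg.
Tool frame: the origin (TCP) lies at the very end of the fingers, on their centre line; the grasp point (between the pads) lies 19 mm behind it; z points along the fingers, y is the line along which they close (so a half turn about z gives the same grasp; the last joint's range is limited). The gripper opens to 85 mm and grips with 20 to 120 N. Pads are 22 mm wide; open, the fingers measure 114 mm over their backs; the gripper's body (76 mm by 85 mm) begins 54 mm behind the grasp point. The pads swing forward as they close: fully open they stand 13 mm farther back than shut.
Start: joints at [-1.313, 0.477, 0.022, 1.555, -0.011, 1.109, -0.083], TCP at [0.241, 0.63, 0.231] pointing down, gripper open.
Joint ranges: [-2.96, 2.96], [-0.34, 2.1], [-1.41, 1.46], [0.24, 2.44], [-1.37, 4.51], [0.17, 1.92], [-2.96, 2.96]. Speed limits (rad/s): [2.39, 2.39, 3.14, 3.14, 3.14, 3.14, 3.14].

INTERFACE

Orientations are given as a unit quaternion [w, x, y, z].
In Python, from station import bot gives the robot as it stands. The module is installed in compiled form; this text tells all that it offers.
- The arm moves only by the shell command python3 -m jog 'ROWS' [OPENING] [FORCE]. ROWS is JSON, a list of rows, each a list of 4 numbers: the shift along the tool's x, y, z in cm, then the turn about the tool's z in rad. In form: [[x, y, z, spin], ...]. A call has 1 to 20 rows; each row is the pose to reach, as a shift and turn from the pose commanded when the call began, along the tool's axes at that moment; what a row does not reach only later rows make up. A row lasts 1/12 s, in which the tool goes at most 41.7 mm and 7.16 degrees, less where a joint would pass 70% of its speed; a pose out of reach is approached as far as the arm can. A call with a gripper value outside its range is refused whole. OPENING is the closure, from -1 (fully open) to 1 (shut), set as the call begins (- or left out, the last holds). The fingers move at their own pace and stop on an object; FORCE is the grip in N (left out, the last holds). Time passes only in rows, so rows that repeat a pose let the fingers close. It gives the time, the measured TCP pose, the force, the opening and the grip force at its end, in the units of the state.
- bot.get_obs(): the state, without advancing time (a new reading comes with each control period).
- bot.read_camera(name): name is "side" or "top" or "wrist"; returns a dict with "pixels" (420x560x3 uint8, red, green, blue), "depth" (420x560 float32, m along the optical axis (not along the pixel's ray), 0 where there is no reading), "fovy" (degrees; the focal length in pixels is half the picture's height over the tangent of half this angle, whatever the lens; pixels are square), "cx", "cy" (the principal point, pixels), "pose" (4x4, takes a point from camera to world coordinates). Camera axes: x right, y down, z forward; pixel columns grow to the right and rows downward; lengths in m; the calibration is good to about 2 mm. A picture is of the moment at which its call begins.
- bot.hand_in(): hands the job in; it is judged then, once.
The state is a dict: "t": time; "q": joint angles; "joint_vel": joint speeds; "joint_torque": joint torques, N m; "eef_pos": TCP position; "tool_rot": TCP orientation; "contact_force": force on the tool from outside, world axes, zero at the start; "torque": the same for the moment, N m; "gripper_width": opening from 0.0 (shut) to 1.0 (fully open); "grasp_force": force on a finger pad.
Only numpy, scipy, OpenCV 4.12 (cv2) and the standard library are available. Lean on these libraries where they do the work, as an engineer would, in place of code of your own. Each camera call takes 0.05 s, during which the arm holds its last target. There are 200 camera calls.

TASK

Lift the short T-handle key with the thick square socket up and off its double hook on the tool stand and set it right down over the square spindle of the latch in the control box's door. With the key, turn the latch anticlockwise (seen from above) all the way to its stop, so that the door is unlocked, and leave the key standing upright on the spindle. Leave the thin T-handle hexagon key on its hook and the other loose things on the bench where they are.

Things in the scene. Friction and masses are not known exactly. Their poses are not given: they have to be found in the camera images.
- panel_key: Steel T-handle panel key, 0.16 kg, loose, hanging socket down in one of the stand's two double hooks. Origin: centre of the socket's mouth (lower end); z up along the 12 mm round shank, y along the cross bar. Square socket 22 x 22 mm outside, 13 x 13 mm inside with sides along x and y, 18 mm deep, its mouth bevelled out to 18 x 18 mm over the first 3.5 mm. The key is 88 mm high.
- key_bar (a point): Middle of the panel key's cross bar, 70 mm above the socket's mouth; axes as the key's. Bar 9 mm thick, 90 mm long over its ball ends; the prongs bear on it 24 mm either side of the middle. Here sits a square hub, 16 x 16 mm (sides along x and y), from 10 mm below to 18 mm above this point (top of the key): grip it from above across its x faces, between the prongs.
- spindle (a point): Foot of the latch's square steel spindle, where the mouth of the seated key rests, 72 mm above the bench; turns with the latch. z up; x, y square to the flats. Spindle 11.5 x 11.5 mm, top 16.4 mm above this point, bevelled to 6 x 6 mm over its last 4 mm. Round it a collar, 40 mm inside, 47 mm outside, 6.4 mm high. The key fits in any of four quarter positions, about 8 degrees of play either way.
- latch (a joint): Quarter-turn latch of the box's door, rad: 0 = fully locked, 1.571 = fully unlocked, against its stop. Grows anticlockwise seen from above. It starts between 0 and 0.3, needs about 0.06 N m and stays where it is left.
- control_box: Fixed grey steel box lying on its back, door up, 110 x 190 x 70 mm (x, y, z); origin under its middle on the bench. Hinges at its +y side, latch spindle at (0, -55) mm in its frame, three black cable glands on its -x wall. The door itself is not to be opened.
- tool_stand: Fixed dark sheet-steel stand, upright plate 200 mm wide (y) and 172 mm high, with a foot plate that reaches 44 mm to its -x side. Origin on the bench below the front face of the plate. Two double hooks stick out to -x.
- hook_left (a point): Left (+y) hook seat: middle of a hung cross bar, 150 mm above the bench, 58 mm in front of the plate; axes as the stand's. A double hook is two 7 mm steel prongs along x, 24 mm either side of the seat in y, rising gently to the plate behind; their upturned tips end 16 mm in front of the bar's axis and 10 mm above it: raise the bar 16 mm or more, then draw it to -x.
- hook_right (a point): Seat of the right (-y) double hook, 100 mm from the left one; the same in all else.
- hex_key: Thin T-handle hexagon key of plain steel hanging in the other double hook; loose. Same cross bar and hub, but a long 8 mm shank. Origin at its tip; bar axis at z = 104 mm. To be left hanging.
- hex_bar (a point): Middle of the hexagon key's cross bar, 104 mm above its tip; its axes.
- red_screwdriver: Screwdriver, 216 x 30 x 28 mm, lying at the left of the bench; loose, to be left alone. Origin under its middle.
- reg_unit: Small regulator, black block on a pale plate, 44 x 44 x 14 mm, lying at the front of the bench, right of the box; loose, to be left alone. Origin under its middle. Right of it, between y = 0 and -0.36 m, stands the fixed starter motor in its clamp: under 0.16 m high, but 0.21 m at the ball handle at its near right end (x 0.37, y -0.31 m); pass above it.
- stud: Small brass stud, 16 mm thick, 51 mm high, standing right of the stand, behind the starter motor's nose; loose, to be left alone. Origin under its middle.
Mind the look-alikes: they are no part of the job. Leave any brown look-alike of the panel_key alone.

How it is judged:
By the outcome, as a careful person would: the job done as asked, in the order asked, and still so for the second after the job is handed in, with the robot touching nothing.
It also fails if it takes over 54 s, if anything falls off the work surface, if the arm or the gripper's body presses on something with over 40 N, if the wrist force passes 120 N, or if a joint passes its speed limit or range.

## Working session

There is one attempt and no reset: what is moved stays moved. The work goes in short steps, Python scripts to look and compute and a shell command to move; the robot and the scene stay as the last step left them, time stands still between calls to the robot, and variables do not carry over. Pictures are saved under pics/ and viewed, at most 10 in all, crops included, and the job is handed in when it is done.

```bash
mkdir -p pics
cat > h.py <<'E'
import numpy as np, cv2
from station import bot
def cam(n, save=None):
    c=bot.read_camera(n); c['f']=210/np.tan(np.radians(c['fovy'])/2)
    if save: cv2.imwrite(f'pics/{save}.png', c['pixels'][:,:,::-1]); np.savez(f'pics/{save}.npz',**c)
    return c
def load(s): 
    d=np.load(f'pics/{s}.npz'); return {k:d[k] for k in d}
def ray(c,u,v):
    d=np.array([(u-c['cx'])/c['f'],(v-c['cy'])/c['f'],1.]); P=c['pose']; return P[:3,3],P[:3,:3]@d
def onz(c,u,v,z):
    o,d=ray(c,u,v); return o+d*(z-o[2])/d[2]
def cloud(c):
    v,u=np.mgrid[:420,:560]; z=c['depth']
    p=np.stack([(u-c['cx'])/c['f']*z,(v-c['cy'])/c['f']*z,z],-1)
    return p@c['pose'][:3,:3].T+c['pose'][:3,3]
def tri(c1,p1,c2,p2):
    o1,d1=ray(c1,*p1);o2,d2=ray(c2,*p2)
    s=np.linalg.lstsq(np.stack([d1,-d2],1),o2-o1,rcond=None)[0]
    a,b=o1+s[0]*d1,o2+s[1]*d2; return (a+b)/2,np.linalg.norm(a-b)
E
python3 - <<'E'
from h import *
np.set_printoptions(precision=4,suppress=True)
for n in ['side','top','wrist']:
    c=cam(n,n+'0'); print(n,c['fovy'],c['cx'],c['cy'],c['f']); print(c['pose'])
print(bot.get_obs())
E
```

```text
side 53.22510258626786 290.1532575691703 204.93428895115863 419.13095564326545
[[ 0.8467 -0.3546  0.3967  0.1651]
 [-0.5318 -0.5377  0.6543 -0.4544]
 [-0.0187 -0.765  -0.6438  0.7046]
 [ 0.      0.      0.      1.    ]]
top 53.44061289623648 281.7988574374055 217.25083443884375 417.17012792741
[[-0.0262 -0.9826  0.1841  0.3767]
 [-0.9996  0.0265 -0.0008  0.1677]
 [-0.0041 -0.184  -0.9829  1.0002]
 [ 0.      0.      0.      1.    ]]
wrist 71.50608885627481 280.2655514226246 205.88287976664998 291.6757149213518
[[ 0.3583  0.9007  0.2457  0.1797]
 [ 0.9336 -0.3452 -0.0958  0.6549]
 [-0.0015  0.2637 -0.9646  0.3721]
 [ 0.      0.      0.      1.    ]]
{'t': 0.15, 'q': array([-1.3131,  0.4776,  0.0224,  1.5562, -0.0115,  1.1093, -0.0831]), 'joint_vel': array([ 0.0003, -0.0015,  0.0023, -0.001 ,  0.0019,  0.0013, -0.0007]), 'joint_torque': array([  0.0037, -59.6925,   1.6108, -28.1492,   0.0127,   0.0066,
        -0.    ]), 'eef_pos': array([0.2413, 0.6299, 0.2305]), 'tool_rot': array([-0.0001,  0.1819,  0.9833, -0.0007]), 'contact_force': array([-0.2218, -0.5642, -0.688 ]), 'torque': array([ 0.0193,  0.0267, -0.0365]), 'grasp_force': 0.0, 'gripper_width': 0.9992445166173346}
```

View pics/top0.png

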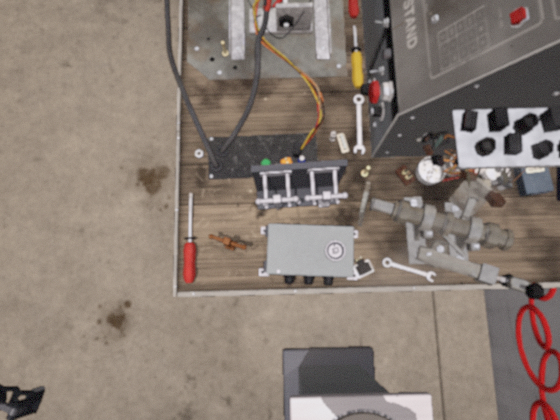

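View pics/side0.png

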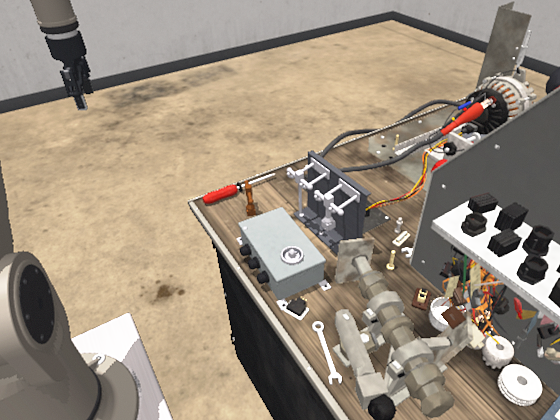

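The top view shows the control box (310,250) with its spindle at (335,251), and the stand at (300,180) with its two hooks around (278,190) and (325,188). The brown look-alike is at (232,241). The side view shows the hung keys near (315,200) and (345,215). I'll enlarge the side crop to tell them apart.

Run:
```python
from h import *
a=load('side0')['pixels'][140:260,230:385]; b=load('top0')['pixels'][150:290,220:375]
a=cv2.resize(a,None,fx=5,fy=5,interpolation=2)[:,:,::-1]; b=cv2.resize(b,None,fx=4,fy=4,interpolation=2)[:,:,::-1]
cv2.imwrite('pics/a.png',a);cv2.imwrite('pics/b.png',b)
```

```text
(no output)
```

View pics/a.png

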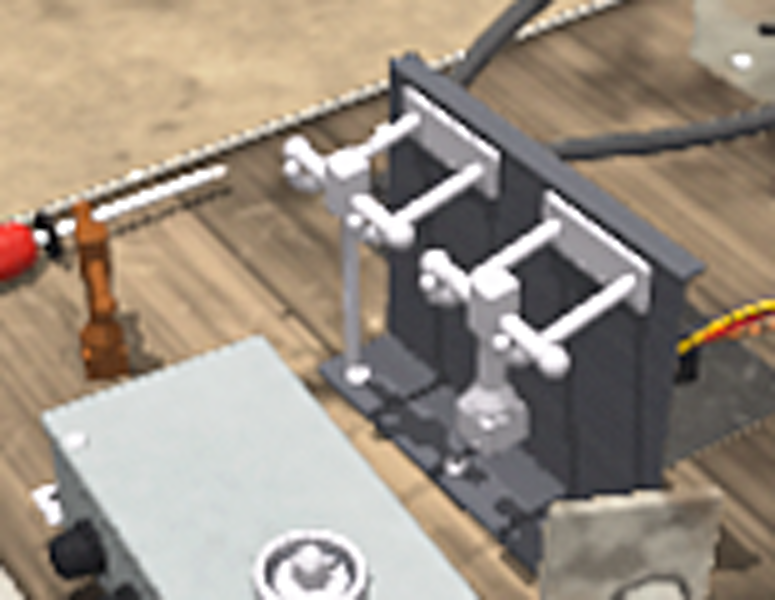

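View pics/b.png

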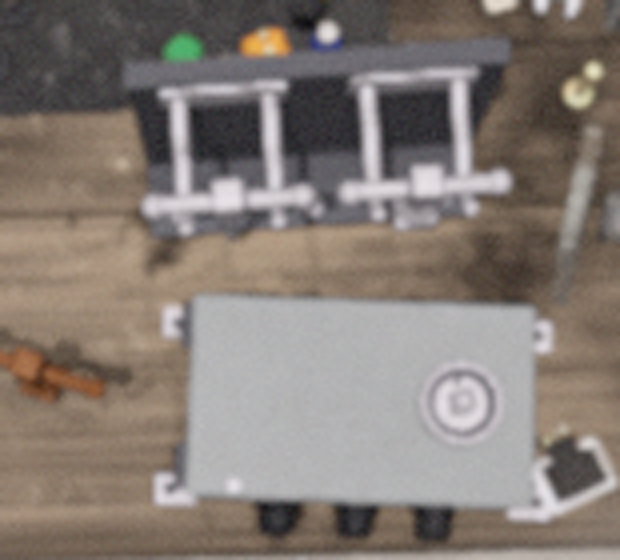

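Two candidates hang on the stand, plus a brown look-alike:
- **Right hook:** side (328,206), top (327,195). It has a thick square socket on a short shank, so this is the panel key.
- **Left hook:** side (300,190). It has a thin, long shank, so this is the hex key.
- **Brown look-alike:** side (250,197). I'll leave it alone.

The enlarged crop confirms the right-hand one. Next I'll measure it.

Run:
```python
from h import *
np.set_printoptions(precision=4,suppress=True)
t=load('top0');s=load('side0');ct=cloud(t);cs=cloud(s)
for n,a,b in [('hubtop',(326.7,195.2),(329,196)),('ballL',(307.5,197.5),(317.4,194.4)),('ballR',(345.7,195.2),(340.6,211.6)),('spindle',(335.2,250.7),(292.2,253.4)),('hexhub',(277,198.5),(299.8,173))]:
    print(n,*tri(t,a,s,b),ct[int(round(a[1])),int(round(a[0]))],cs[int(round(b[1])),int(round(b[0]))])
m=(np.abs(ct[...,2]-.072)<.008)&(ct[...,0]>.4)&(ct[...,0]<.6)&(ct[...,1]>0)&(ct[...,1]<.3)
p=ct[m]; r=cv2.minAreaRect(p[:,:2].astype(np.float32)); print(r, np.median(p[:,2]))
q=ct[(ct[...,2]>.155)&(ct[...,0]>.5)&(ct[...,0]<.75)&(ct[...,1]>0)&(ct[...,1]<.3)&(ct[...,2]<.2)]
print(len(q),cv2.minAreaRect(q[:,:2].astype(np.float32)))
```

```text
hubtop [0.5773 0.0733 0.1662] 0.001783349892387056 [0.5765 0.0733 0.1678] [0.5777 0.0724 0.1669]
ballL [0.5775 0.112  0.1449] 0.0004939791174734625 [0.5746 0.1115 0.1533] [0.5728 0.1074 0.151 ]
ballR [0.5783 0.0328 0.1534] 0.0004373639865136074 [0.5782 0.0325 0.1561] [0.5772 0.0305 0.1544]
spindle [0.4719 0.0503 0.078 ] 0.0022503961121172742 [0.4693 0.0524 0.0869] [0.4698 0.0454 0.0852]
hexhub [0.5733 0.1757 0.1642] 0.0011888433982061351 [0.5733 0.1759 0.1663] [0.5697 0.1683 0.1702]
((0.49878913164138794, 0.15347038209438324), (0.29165366291999817, 0.15415018796920776), 86.26514434814453) 0.06957542246552184
1146 ((0.6026501059532166, 0.12764663994312286), (0.09010180085897446, 0.19819281995296478), 2.91280460357666)
```

```bash
python3 -m jog '[[-47.4,-42.9,-9,1.16],[-47.4,-42.9,-9,1.16],[-47.4,-42.9,-9,1.16],[-47.4,-42.9,-9,1.16],[-47.4,-42.9,-9,1.16],[-47.4,-42.9,-9,1.16],[-47.4,-42.9,-9,1.16],[-47.4,-42.9,-9,1.16],[-47.4,-42.9,-9,1.16],[-47.4,-42.9,-9,1.16],[-47.4,-42.9,-9,1.16],[-47.4,-42.9,-9,1.16],[-47.4,-42.9,-9,1.16],[-47.4,-42.9,-9,1.16],[-47.4,-42.9,-9,1.16],[-47.4,-42.9,-9,1.16],[-47.4,-42.9,-9,1.16],[-47.4,-42.9,-9,1.16],[-47.4,-42.9,-9,1.16],[-47.4,-42.9,-9,1.16]]' -0.1 60
python3 - <<'E'
from h import *
np.set_printoptions(precision=4,suppress=True)
c=cam('wrist','w1');o=bot.get_obs();print(o['q'],o['eef_pos'],o['tool_rot'],o['contact_force']);print(c['pose'])
cv2.imwrite('pics/w1b.png',cv2.resize(c['pixels'],None,fx=1.42,fy=1.42,interpolation=2)[:,:,::-1])
E
```

```text
t: 1.82
eef_pos: [0.53, 0.0619, 0.3208]
tool_rot: [-0.0, 0.69, 0.724, -0.0]
contact_force: [-0.9, -0.4, -0.1]
gripper_width: 0.554
grasp_force: 0.0
[-0.7194  0.1724  0.5644  1.8076 -0.0995  1.1904 -0.077 ] [0.53   0.0618 0.3209] [-0.0004  0.69    0.7238 -0.0002] [0.1026 0.3117 0.1087]
[[ 0.9989  0.0454  0.0119  0.5274]
 [ 0.047  -0.9638 -0.2624  0.1293]
 [-0.0004  0.2627 -0.9649  0.4625]
 [ 0.      0.      0.      1.    ]]
```

View pics/w1b.png

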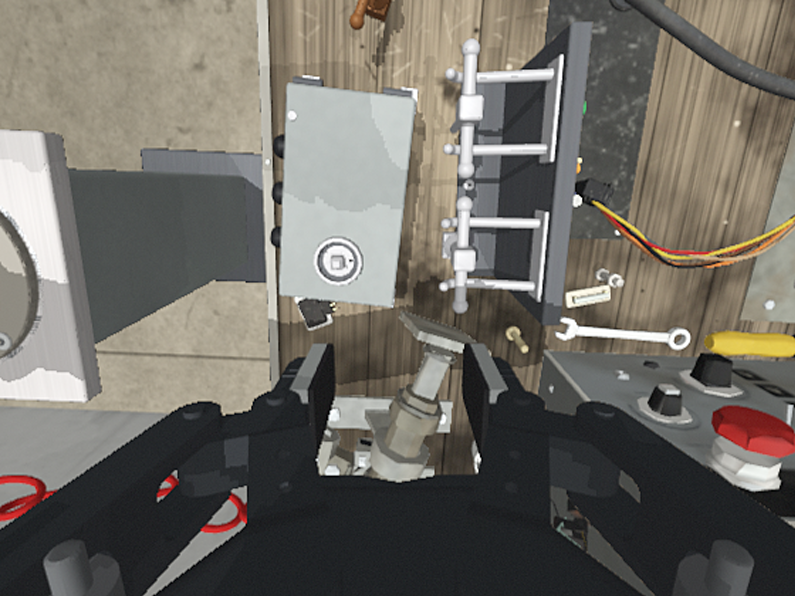

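The wrist view shows the panel key's hub at (464,259), scaled ×1.42, its bar ends at (463,203) and (460,306), and the spindle in its collar at (337,262). I'll refine these from depth and pixels.

Run:
```python
from h import *
np.set_printoptions(precision=4,suppress=True)
c=load('w1');C=cloud(c)
def near(x,y,r,z0,z1): return (np.hypot(C[...,0]-x,C[...,1]-y)<r)&(C[...,2]>z0)&(C[...,2]<z1)
for n,m in [('hub',near(.577,.073,.018,.162,.18)),('bar',near(.577,.073,.06,.145,.18)&(abs(C[...,0]-.577)<.008)),('spTop',near(.472,.05,.015,.084,.095)),('sp',near(.472,.05,.013,.077,.095)),('collar',near(.472,.05,.03,.0755,.082))]:
    p=C[m]; 
    if len(p)<4: print(n,len(p)); continue
    print(n,len(p),p.mean(0),np.median(p,0),cv2.minAreaRect(p[:,:2].astype(np.float32)))
m=C[near(.577,.073,.06,.145,.18)&(abs(C[...,0]-.577)<.008)]
print('barfit',np.polyfit(m[:,1],m[:,0],1))
d=C[(abs(C[...,2]-.071)<.004)&(C[...,0]>.39)&(C[...,0]<.54)&(C[...,1]>0)&(C[...,1]<.26)];print('door',d.mean(0),cv2.minAreaRect(d[:,:2].astype(np.float32)))
p=c['pixels']
a=cv2.resize(p[155:212,205:272],None,fx=6,fy=6,interpolation=2); b=cv2.resize(p[135:225,300:352],None,fx=6,fy=6,interpolation=2)
h=max(a.shape[0],b.shape[0]); im=np.zeros((h,a.shape[1]+b.shape[1],3),np.uint8); im[:a.shape[0],:a.shape[1]]=a; im[:b.shape[0],a.shape[1]:]=b
cv2.imwrite('pics/w1c.png',im[:,:,::-1]); print(a.shape,b.shape)
```

```text
hub 244 [0.5776 0.076  0.1663] [0.5776 0.0761 0.1665] ((0.5777692198753357, 0.07556662708520889), (0.01543399877846241, 0.0157178845256567), 3.822706937789917)
bar 885 [0.5774 0.0781 0.1559] [0.5774 0.079  0.1531] ((0.57707279920578, 0.07575801759958267), (0.015835361555218697, 0.08866716921329498), 0.010323564521968365)
spTop 52 [0.4734 0.0528 0.0861] [0.4734 0.0528 0.0862] ((0.4731653034687042, 0.05292528122663498), (0.009650657884776592, 0.009374545887112617), 2.886168956756592)
sp 85 [0.4738 0.0531 0.0845] [0.4741 0.0534 0.0848] ((0.4734557271003723, 0.05232757702469826), (0.011286821216344833, 0.011659419164061546), 4.70314884185791)
collar 254 [0.4736 0.0533 0.0769] [0.4738 0.0548 0.0768] ((0.4734584391117096, 0.05237630382180214), (0.04464401304721832, 0.044994283467531204), 28.659408569335938)
barfit [-0.0369  0.5803]
door [0.4775 0.1161 0.069 ] ((0.47882992029190063, 0.1354437917470932), (0.2501533031463623, 0.11347668617963791), 86.281494140625)
(342, 402, 3) (540, 312, 3)
```

View pics/w1c.png

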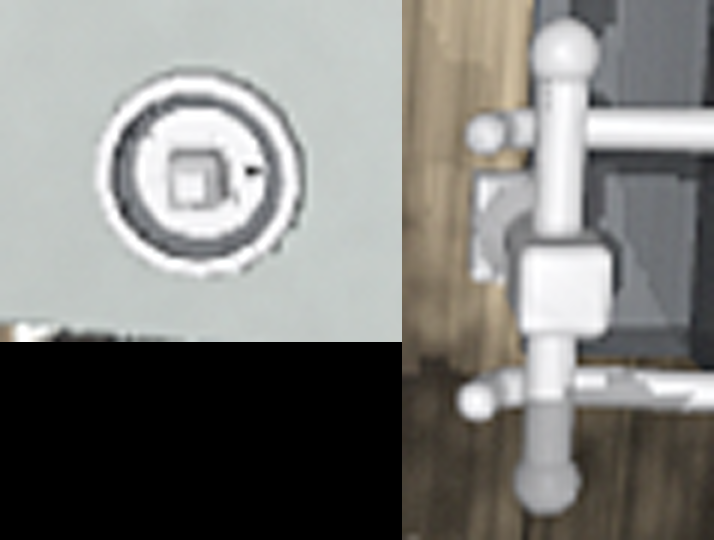

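The spindle flats are nearly along the image axes, with the mark at (253,171) in the crop, which puts its yaw at about 3.7° in world. The hub's yaw is about 2.1°. These agree to within the play, so I'll move above the hub and go down.

```bash
python3 -m jog '[[1.1,4.8,3,-0.01],[1.1,4.8,6,0.01],[1.1,4.8,9,0.01],[1.1,4.8,11,0.01],[1.1,4.8,11,0.01],[1.1,4.8,11,0.01],[1.1,4.8,11,0.01]]' -0.1 60
python3 - <<'E'
from h import *
np.set_printoptions(precision=4,suppress=True)
c=cam('wrist','w2');o=bot.get_obs();print(o['eef_pos'],o['tool_rot']);C=cloud(c)
m=(np.hypot(C[...,0]-.577,C[...,1]-.075)<.018)&(C[...,2]>.162)&(C[...,2]<.18);p=C[m]
print(len(p),np.median(p,0),cv2.minAreaRect(p[:,:2].astype(np.float32)))
m=C[(np.hypot(C[...,0]-.577,C[...,1]-.075)<.06)&(C[...,2]>.145)&(C[...,2]<.18)&(abs(C[...,0]-.577)<.008)]
print(np.polyfit(m[:,1],m[:,0],1),m[:,1].min(),m[:,1].max())
E
```

```text
t: 2.45
eef_pos: [0.5788, 0.074, 0.2128]
tool_rot: [0.0, 0.694, 0.72, 0.001]
contact_force: [-0.5, -0.5, -0.7]
gripper_width: 0.553
grasp_force: 0.0
[0.5791 0.0739 0.2132] [0.0007 0.6944 0.7196 0.0014]
508 [0.5778 0.0766 0.1665] ((0.5778111815452576, 0.0760008841753006), (0.015223486348986626, 0.015367448329925537), 2.280961513519287)
[-0.0328  0.5803] 0.0315234572403125 0.13465544010744182
```

```bash
python3 -m jog '[[0.1,-0.1,2.5,0],[0.1,-0.1,5,0],[0.1,-0.1,6.5,0],[0.1,-0.1,7.6,0],[0.1,-0.1,7.6,0],[0.1,-0.1,7.6,0]]' -0.1 60
python3 -m jog '[[0,0,0,0],[0,0,0,0],[0,0,0,0],[0,0,0,0],[0,0,0,0],[0,0,0,0],[0,0,0,0],[0,0,0,0]]' 1 60
```

```text
t: 3.0
eef_pos: [0.5777, 0.0744, 0.1363]
tool_rot: [0.0, 0.695, 0.719, 0.001]
contact_force: [-0.2, -0.5, -1.1]
gripper_width: 0.553
grasp_force: 0.0
t: 3.67
eef_pos: [0.5778, 0.0745, 0.1365]
tool_rot: [0.0, 0.695, 0.719, 0.001]
contact_force: [-1.2, 1.0, 6.2]
gripper_width: 0.18
grasp_force: 59.8
```

```bash
python3 -m jog '[[0,0,-0.5,0],[0,0,-1.2,0],[0,0,-2,0],[0,0,-3,0],[0,0,-4,0],[0,0,-4,0],[0,0,-4,0],[0,0,-4,0]]' 1 60
python3 -m jog '[[0,-2,0,0],[-0.2,-4,0,0],[-1,-6,0,-0.01],[-1.5,-8,0,-0.02],[-2,-10,0,-0.03],[-2,-10.5,0,-0.03],[-2,-10.5,0,-0.03],[-2,-10.5,0,-0.03],[-2,-10.5,0,-0.03]]' 1 60
python3 - <<'E'
from h import *
np.set_printoptions(precision=4,suppress=True)
c=cam('wrist','w3');s=cam('side','s3');t=cam('top','t3');o=bot.get_obs();print(o['eef_pos'],o['tool_rot'],o['q'])
a=cv2.resize(s['pixels'][140:280,220:350],None,fx=4,fy=4,interpolation=2); b=cv2.resize(c['pixels'][100:340,200:380],None,fx=1.5,fy=2.333,interpolation=2)
cv2.imwrite('pics/v3.png',np.hstack([a,b])[:,:,::-1])
E
```

```text
t: 4.33
eef_pos: [0.5769, 0.0744, 0.1752]
tool_rot: [-0.0, 0.695, 0.719, 0.0]
contact_force: [-0.4, 0.5, -2.0]
gripper_width: 0.177
grasp_force: 59.0
t: 5.08
eef_pos: [0.474, 0.0511, 0.1754]
tool_rot: [0.0, 0.684, 0.73, 0.0]
contact_force: [0.1, 0.6, -2.6]
gripper_width: 0.175
grasp_force: 59.1
[0.4736 0.0509 0.1753] [0.0003 0.6837 0.7298 0.    ] [-0.7079  0.2377  0.5466  2.1038 -0.1645  0.8401  0.0015]
```

View pics/v3.png

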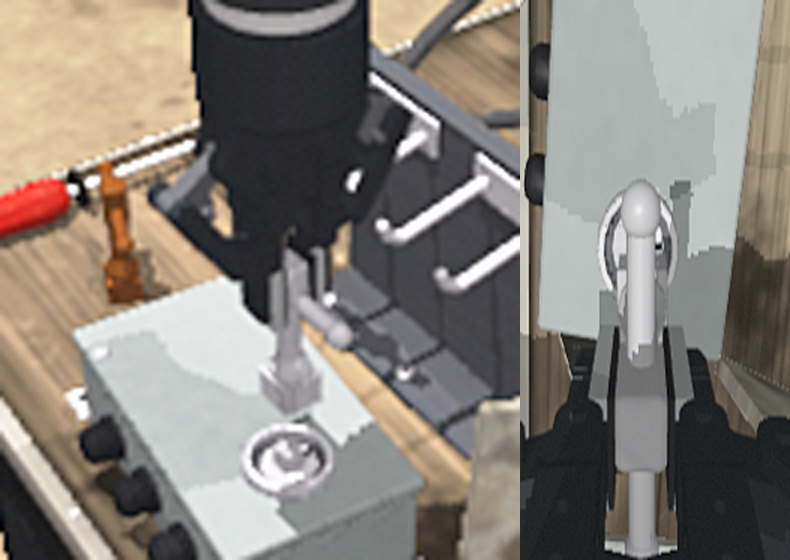

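The key hangs straight in the gripper. Its socket mouth is at side crop (293,398) and the spindle at (290,455). In the wrist view the bar (640) lines up with the collar (638). A quick check of the offset in the side view comes next.

Run:
```python
from h import *
np.set_printoptions(precision=4,suppress=True)
s=load('s3');t0=load('side0')
f=lambda u,v,z:onz(s,220+u/4,140+v/4,z)
print(f(293.5,397.5,.1195),f(265,395,.1195),f(322,400,.1195),f(290,455,.0884))
C=cloud(s)
m=(np.hypot(C[...,0]-.4733,C[...,1]-.051)<.03)&(C[...,2]>.075)&(C[...,2]<.082);p=C[m];print('collar',cv2.minAreaRect(p[:,:2].astype(np.float32)))
m=(np.hypot(C[...,0]-.4733,C[...,1]-.051)<.013)&(C[...,2]>.083)&(C[...,2]<.092);p=C[m];print('sp',len(p),p.mean(0))
m=(np.hypot(C[...,0]-.4733,C[...,1]-.051)<.025)&(C[...,2]>.115)&(C[...,2]<.145);p=C[m];print('socket',cv2.minAreaRect(p[:,:2].astype(np.float32)),p[:,2].min())
w=load('w3');C=cloud(w);m=(np.hypot(C[...,0]-.4733,C[...,1]-.051)<.03)&(C[...,2]>.2);p=C[m];print('hub',len(p),p.mean(0))
```

```text
[0.4748 0.0473 0.1195] [0.464  0.0565 0.1195] [0.4857 0.0381 0.1195] [0.4679 0.0405 0.0884]
collar ((0.4725372791290283, 0.04994448274374008), (0.045840587466955185, 0.044948700815439224), 19.692771911621094)
sp 28 [0.4714 0.0486 0.0867]
socket ((0.47436007857322693, 0.050004277378320694), (0.02320977859199047, 0.023080049082636833), 4.242318153381348) 0.11892862624672096
hub 26913 [0.4726 0.0656 0.2539]
```

```bash
python3 -m jog '[[0,-0.1,1,0],[0,-0.1,2,0],[0,-0.1,2.7,0],[0,-0.1,3.1,0],[0,-0.1,3.4,0],[0,-0.1,3.6,0],[0,-0.1,3.6,0]]' 1 60
python3 -c "
from h import *
o=bot.get_obs();print(o['eef_pos'],o['contact_force'],o['torque'])"
```

```text
t: 5.82
eef_pos: [0.4717, 0.0505, 0.1389]
tool_rot: [-0.0, 0.684, 0.73, -0.0]
contact_force: [0.7, 0.3, -2.4]
gripper_width: 0.176
grasp_force: 59.0
[0.47166998 0.05049026 0.1388973 ] [ 0.6754878   0.30010148 -2.37934115] [-0.01074916 -0.00054086  0.02539426]
```

```bash
python3 -m jog '[[0,0,0.2,0],[0,0,0.4,0],[0,0,0.6,0],[0,0,0.6,0]]' 1 60
python3 -m jog '[[0,0,0.2,0],[0,0,0.4,0],[0,0,0.5,0],[0,0,0.5,0]]' 1 60
```

```text
t: 6.15
eef_pos: [0.4716, 0.0506, 0.1331]
tool_rot: [-0.0, 0.684, 0.73, -0.0]
contact_force: [0.2, -0.4, -1.7]
gripper_width: 0.178
grasp_force: 59.1
t: 6.48
eef_pos: [0.4719, 0.0506, 0.1285]
tool_rot: [-0.0, 0.684, 0.73, 0.0]
contact_force: [-1.6, -0.1, 1.1]
gripper_width: 0.175
grasp_force: 59.5
```

```bash
python3 -m jog '[[0,0,0.05,-0.1],[0,0,0.05,-0.2],[0,0,0.05,-0.3],[0,0,0.05,-0.3]]' 1 80
python3 -c "
from h import *
o=bot.get_obs();print(o['eef_pos'],o['contact_force'],o['torque'])"
python3 -m jog '[[0,0,0,-0.1],[0,0,0,-0.2],[0,0,0,-0.3],[0,0,0,-0.4],[0,0,0,-0.5],[0,0,0,-0.6],[0,0,0,-0.7],[0,0,0,-0.8],[0,0,0,-0.9],[0,0,0,-1],[0,0,0,-1]]' 1 80
python3 -c "
from h import *
o=bot.get_obs();print(o['eef_pos'],o['contact_force'],o['torque'],o['q'])"
```

```text
t: 6.82
eef_pos: [0.4719, 0.0507, 0.1284]
tool_rot: [-0.0, 0.565, 0.825, 0.0]
contact_force: [-2.8, -0.2, 6.9]
gripper_width: 0.176
grasp_force: 79.1
[0.47190681 0.05073805 0.12838534] [-2.75909985 -0.16852275  6.87821287] [0.02270852 0.70844637 0.0013459 ]
t: 7.73
eef_pos: [0.472, 0.0502, 0.1284]
tool_rot: [0.0, 0.1, 0.995, 0.0]
contact_force: [-2.3, -1.7, 5.6]
gripper_width: 0.172
grasp_force: 79.1
[0.47201889 0.05018305 0.12838777] [-2.30329896 -1.71749066  5.55761991] [-0.34153515  0.55326062  0.02080273] [-0.42610935  0.2906557   0.22157362  2.13182843 -0.0948956   0.72773605
  1.22695324]
```

```bash
python3 -m jog '[[0,0,0,-0.05],[0,0,0,-0.1],[0,0,0,-0.15],[0,0,0,-0.2],[0,0,0,-0.2]]' 1 80
python3 -c "
from h import *
o=bot.get_obs();print(o['torque'],o['contact_force'],o['q'][6])"
python3 -m jog '[[0,0,0,-0.04],[0,0,0,-0.08],[0,0,0,-0.08]]' 1 80
python3 -c "
from h import *
o=bot.get_obs();print(o['torque'],o['contact_force'],o['q'][6],2*np.arctan2(o['tool_rot'][1],o['tool_rot'][2]))"
```

```text
t: 8.15
eef_pos: [0.4721, 0.0501, 0.1284]
tool_rot: [0.0, 0.002, 1.0, -0.0]
contact_force: [-2.2, -0.8, 6.5]
gripper_width: 0.171
grasp_force: 79.0
[-0.41734114  0.49613337 -0.04389964] [-2.22890792 -0.76487775  6.45529266] 1.4060892782411842
t: 8.4
eef_pos: [0.4721, 0.0501, 0.1284]
tool_rot: [0.0, -0.038, 0.999, -0.0]
contact_force: [-2.1, -1.4, 6.3]
gripper_width: 0.174
grasp_force: 79.0
[-0.40404773  0.43760675 -0.03816945] [-2.05356285 -1.42626583  6.270248  ] 1.4783168947210625 -0.07557924380647593
```

```bash
for i in 1; do python3 -m jog '[[0,0,0,-0.04],[0,0,0,-0.08],[0,0,0,-0.08]]' 1 80; done
python3 -c "
from h import *
o=bot.get_obs();print(o['torque'],2*np.arctan2(o['tool_rot'][1],o['tool_rot'][2]))"
python3 -m jog '[[0,0,0,-0.04],[0,0,0,-0.08],[0,0,0,-0.08]]' 1 80
python3 -c "
from h import *
o=bot.get_obs();print(o['torque'],2*np.arctan2(o['tool_rot'][1],o['tool_rot'][2]))"
```

```text
t: 8.65
eef_pos: [0.4722, 0.05, 0.1284]
tool_rot: [0.0, -0.078, 0.997, -0.0]
contact_force: [-2.4, -2.6, 5.6]
gripper_width: 0.171
grasp_force: 79.0
[-0.44246547  0.45398121 -0.13649185] -0.15516859455604992
t: 8.9
eef_pos: [0.4723, 0.05, 0.1284]
tool_rot: [0.0, -0.117, 0.993, -0.0]
contact_force: [-0.9, -1.3, 5.9]
gripper_width: 0.168
grasp_force: 78.9
[-0.41792718  0.34331586 -0.3055202 ] -0.23450540447581994
```

```bash
python3 -m jog '[[0,0,0,-0.03],[0,0,0,-0.05],[0,0,0,-0.05],[0,0,0,-0.05]]' 1 80
python3 -c "
from h import *
o=bot.get_obs();print(o['torque'],2*np.arctan2(o['tool_rot'][1],o['tool_rot'][2]))"
python3 -m jog '[[0,0,0,0.06],[0,0,0,0.12],[0,0,0,0.18],[0,0,0,0.2],[0,0,0,0.2]]' 1 80
python3 -c "
from h import *
o=bot.get_obs();print(o['torque'],2*np.arctan2(o['tool_rot'][1],o['tool_rot'][2]))"
```

```text
t: 9.23
eef_pos: [0.4723, 0.05, 0.1284]
tool_rot: [0.0, -0.141, 0.99, -0.0]
contact_force: [-1.1, -2.2, 5.9]
gripper_width: 0.174
grasp_force: 78.9
[-0.50655132  0.31710602 -0.37704839] -0.2824162877284208
t: 9.65
eef_pos: [0.4722, 0.05, 0.1284]
tool_rot: [0.0, -0.041, 0.999, -0.0]
contact_force: [-1.2, -2.0, 5.3]
gripper_width: 0.174
grasp_force: 79.0
[-0.54023773  0.38813894  0.00376705] -0.08252217709935634
```

```bash
python3 -m jog '[[0,0,0,0],[0,0,0,0],[0,0,0,0],[0,0,0,0],[0,0,0,0]]' -0.1 60
python3 -m jog '[[0,0,-1,0],[0,0,-2.5,0],[0,0,-5,0],[0,0,-8,0],[0,0,-11,0],[0,0,-14,0],[0,0,-16,0],[3,0,-16,0],[6,0,-16,0],[6,0,-16,0],[6,0,-16,0]]' -0.1 60
python3 - <<'E'
from h import *
np.set_printoptions(precision=4,suppress=True)
o=bot.get_obs();print(o['eef_pos'],o['contact_force'])
w=cam('wrist','w4');s=cam('side','s4');t=cam('top','t4')
C=cloud(w);m=(np.hypot(C[...,0]-.472,C[...,1]-.051)<.06)&(C[...,2]>.136)&(C[...,2]<.18);p=C[m];print('key',len(p),cv2.minAreaRect(p[:,:2].astype(np.float32)))
h=p[p[:,2]>.153];print('hub',len(h),np.median(h,0),cv2.minAreaRect(h[:,:2].astype(np.float32)))
a=cv2.resize(s['pixels'][130:290,220:360],None,fx=3.5,fy=3.5,interpolation=2); b=cv2.resize(t['pixels'][150:300,220:360],None,fx=2.1,fy=560/150,interpolation=2)
cv2.imwrite('pics/v4.png',np.hstack([a,b])[:,:,::-1])
E
```

```text
t: 10.07
eef_pos: [0.4718, 0.0506, 0.1277]
tool_rot: [-0.0, -0.042, 0.999, 0.0]
contact_force: [0.9, 0.1, -0.3]
gripper_width: 0.552
grasp_force: 0.0
t: 10.98
eef_pos: [0.4111, 0.0453, 0.2886]
tool_rot: [0.001, -0.042, 0.999, 0.0]
contact_force: [0.0, -0.1, 0.2]
gripper_width: 0.552
grasp_force: 0.0
[0.4111 0.0453 0.2886] [ 0.0289 -0.0735  0.1628]
key 839 ((0.47179219126701355, 0.05174463242292404), (0.08880922943353653, 0.01577223651111126), 6.844618320465088)
hub 237 [0.471  0.0516 0.1583] ((0.47186279296875, 0.05172750726342201), (0.015226930379867554, 0.015361119993031025), 5.056194305419922)
```

View pics/v4.png

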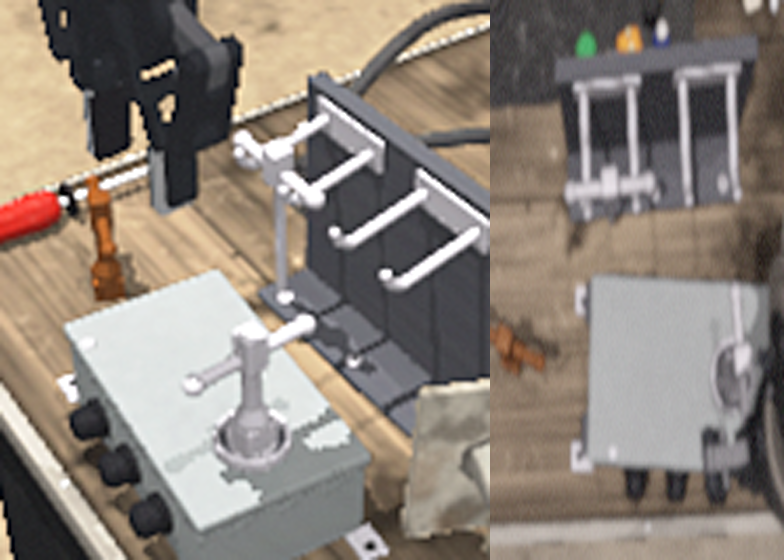

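The key stands upright on the spindle, with its hub at side crop (250,345) and its socket inside the collar at (250,440). Its hub top is at 0.158 m, so it is fully seated. The stop was felt at about 0.38 N m, far above the latch's 0.06 N m. The hex key still hangs on its hook at (280,160).

```bash
python3 -c "
from station import bot
print(bot.hand_in())"
```

```text
the job is handed in; nothing more can be done
None
```

The job is handed in: the panel key stands upright and fully seated on the spindle with the latch turned anticlockwise to its stop, and the hex key and other loose things were not touched.

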